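# Load a reference cell and index the click turntable into the light path

## Robot

A 6-joint arm with a two-finger parallel gripper is mounted at the origin on a cart in front of the work surface, level with it; the furniture and walls round the work are solid. World frame = base frame: x ahead of the robot, y to its left, z up, the work surface at z = 0. Lengths are in m, angles in rad, forces in N, time in s.
With the tool pointing down it reaches from about 0.4 to 0.925 m from the base axis. Payload 3.4 kg.
Tool frame: the origin (TCP) lies at the very end of the fingers, on their centre line; the grasp point (between the pads) lies 19 mm behind it; x points along the fingers, y is the direction in which the jaws open and shut, and the axes are right-handed (so a half turn about x gives the same grasp; the last joint's range is limited). The gripper opens to 85 mm and grips with 20 to 120 N. Pads are 22 mm wide; open, the fingers measure 114 mm over their backs; the gripper's body (76 mm by 85 mm) begins 54 mm behind the grasp point. The pads swing forward as they close: fully open they stand 13 mm farther back than shut.
Start: joints at [1.069, 0.307, 1.506, -0, 1.328, -0.073], TCP at [0.239, 0.523, 0.231] pointing down, gripper open.
Joint ranges: [-3.12, 3.12], [-1.05, 2.28], [0.14, 2.33], [-1.42, 4.57], [0.1, 2.73], [-2.68, 2.68]. Speed limits (rad/s): [2.57, 2.57, 3.14, 3.14, 3.14, 3.14].

## Interface

Orientations are given as a unit quaternion [w, x, y, z].
In Python, from plant import monitor, snapshot, bot, outline_of, pinpoint gives the robot as it stands.
- The arm moves only by the tool send_rows, never from a script. Its argument "deltas" is one flat list of numbers, 7 for each row, row after row: the shift along the tool's x, y, z in cm, then the turn, a rotation vector about the tool's x, y, z in rad, then the opening, from -1 (shut) to 1 (fully open), so that 0 is half open. A call has 1 to 10 rows; each row is the pose to reach, as a shift and turn from the pose measured when the call began, along the tool's axes at that moment; what a row does not reach only later rows make up. A row lasts 1/12 s, in which the tool goes at most 41.7 mm and 7.16 degrees, less where a joint would pass 70% of its speed; a pose out of reach is approached as far as the arm can. A call with a gripper value outside its range is refused whole. The fingers move at their own pace and stop on an object; "squeeze" is the grip in N (left out, the last holds). Time passes only in rows, so rows that repeat a pose let the fingers close. It gives the time, the measured TCP pose, the force and the opening at its end, in the units of the state.
- monitor.sense(): the state, without advancing time (a new reading comes with each control period).
- snapshot(name): name is "scene" or "top" or "wrist"; returns a dict with "img" (400x640x3 uint8, red, green, blue), "fx", "fy", "cx", "cy" (pixels), "T" (4x4, takes a point from camera to world coordinates). Camera axes: x right, y up, looking along -z (the intrinsics and any distortion apply to the point x, -y, -z); pixel columns grow to the right and rows downward; lengths in m; the calibration is good to about 2 mm. A picture is of the moment at which its call begins. There is no depth.
- bot.sign_off(): hands the job in, once; it reports no verdict.
Trained networks look in a picture, given as the dict that the camera call returned (one of the last four; its "shot" number tells which), for a name from the list of things; names that differ only in an ending like _2 or _b are one class to them, and where a whole thing is asked for, a point or a joint stands for the part that bears it (a point fixed in the world has none). Each returns a list of dicts, best first, with "score" (0 to 1); they miss things now and then, are a little off and sometimes report something else, mostly with a low value. They report only what shows in the picture. A call takes as long as a camera call. They do not tell look-alikes from the thing itself.
- outline_of(picture, target): "mask" (400x640 bool, what is visible of it).
- pinpoint(picture, target): "position" ([x, y, z] in m, in the coordinates of the camera as it stood for that picture, good to about 4 mm: a listed point, or the origin of a listed thing).
The state is a dict: "t": time; "qpos": joint angles; "dq": joint speeds; "joint_torque": joint torques, N m; "eef_pos": TCP position; "tcp_rot": TCP orientation; "contact_force": force on the tool from outside, world axes, zero at the start; "wrist_torque": the same for the moment, N m; "finger_gap": opening from 0.0 (shut) to 1.0 (fully open).
Only numpy, scipy, OpenCV 4.12 (cv2) and the standard library are available. Lean on these libraries where they do the work, as an engineer would, in place of code of your own. Each camera call takes 0.05 s, during which the arm holds its last target.

## Task

Stand the amber reference cell upright in the square holder on the click turntable, turned so that the white line on its cap runs along the white line on the turntable, and let go of it. Then swing the turntable by its black upright handle until it rests in the third click (45 degrees) anticlockwise, seen from above, from the long red zero mark, so that the cell's clear faces look at the lamp and the detector. Let go, keep the cell upright throughout, and do not disturb the bottle, the card box or the glue tube.

Things in the scene. Friction and masses are not known exactly. Their poses are not given: they have to be found in the camera images.
- cell_center (a point): Centre, half-way up, of the loose reference cell: an upright block 44 x 44 mm, 70 mm tall, 0.13 to 0.25 kg. Its x axis runs from one clear amber face to the other; the faces along its y axis are opaque white. The black cap (top 14 mm) has a white line along x. Same both ways round (x or -x), not after a quarter turn. Any pair of faces may be gripped
- cell: The same reference cell; origin at the centre of its underside, axes as above, z up
- holder (a point): Cell holder in the middle of the turntable, turning with it: four black corner angles 14 mm high, 3 mm thick, leaving a square of 49 x 49 mm for the 44 mm cell, open on top. Origin on the turning axis at the centre of its floor (the turntable's top, 34 mm above the worktop), z up. Its x axis runs along the white line on the turntable; the cell's x (or -x) axis must lie along it
- bench: Fixed grey bench, plate 12 mm thick, 430 mm wide along y, x from -130 to 110 mm; origin on the turning axis at worktop height. Light runs along its y: dark lamp at -y, white detector at +y (66 x 56 mm, 86 mm high, 153 to 209 mm off the axis; snouts reach in to 135 mm). The red zero mark lies to -x (robot's side), white strokes every 15 degrees to both sides
- turntable (a joint): Turntable angle, rad: 0 with the handle at the red mark, growing anticlockwise from above (towards the lamp). A spring ball makes clicks every 0.2618 (15 degrees) from 0; left between two it snaps to the nearer. The third click is 0.785 (holder x along bench y). A click takes 5 to 8 N at the handle. It starts in a click from -1.047 to 0.262; stops at -1.45, 1.45
- handle_top (a point): Top centre of the turntable's handle: a black upright round post 22 mm across and 50 mm tall (34 to 84 mm above the worktop), 92 mm from the turning axis on an arm of the turntable, going round with it; it does not spin on its own. The red pointer is on the arm's outer end. In the holder's frame the handle lies in the direction (-0.707, 0.707)
- dropper_bottle: Bystander: loose amber dropper bottle, 32 mm across and 97 mm tall; origin at the centre of its underside
- slide_carton: Bystander: loose white and blue card box, 31 x 81 x 28 mm; origin at the centre of its underside
- glue_tube: Bystander: loose white glue tube with a red cap, lying, 26 x 101 x 19 mm; origin at the centre of its underside
Not all that is in view belongs to the job. What is shaped like the cell but green or purple is not meant.

How it is judged:
By the outcome, as a careful person would: the job done as asked, in the order asked, and still so for the second after the job is handed in, with the robot touching nothing.
It also fails if it takes over 64 s, if anything falls off the work surface, if the arm or the gripper's body presses on something with over 40 N, if the wrist force passes 120 N, or if a joint passes its speed limit or range.

## Working session

There is one attempt and no reset: what is moved stays moved. The work goes in short steps, Python scripts to look and compute and a tool call to move; the robot and the scene stay as the last step left them, time stands still between calls to the robot, and variables do not carry over. Pictures are saved under pics/ and viewed, and the job is handed in when it is done.

Besides the shell and the picture viewer there is one more tool, called after ">>>" as name(argument=value, ...) on one line, values as JSON. send_rows: Moves the arm, as the interface text tells. Its arguments: {"type":"object","properties":{"deltas":{"type":"array"},"squeeze":{"type":"number"}},"required":["deltas"]}

```bash
ls; mkdir -p pics
python3 - <<'E'
from plant import monitor, snapshot
import cv2, pickle
s=monitor.sense(); print(s)
for n in ["scene","top","wrist"]:
    p=snapshot(n); cv2.imwrite(f"pics/{n}0.png",p["img"][:,:,::-1]); print(n,p["fx"],p["fy"],p["cx"],p["cy"],p["T"],[k for k in p])
    pickle.dump(p,open(f"pics/{n}0.pkl","wb"))
E
```

```text
pics
{'t': 0.0, 'qpos': array([ 1.06850199e+00,  3.07544209e-01,  1.50770193e+00, -9.49963090e-06,
        1.32842019e+00, -7.34692135e-02]), 'dq': array([-2.61421205e-03, -4.95829633e-04,  1.11690163e-03, -2.02516242e-03,
       -3.44465643e-04, -8.40616533e-05]), 'joint_torque': array([-1.21527817e-03, -4.57525349e+01, -2.51924211e+01, -3.58581419e-04,
        1.34783806e-02, -1.61931933e-05]), 'eef_pos': array([0.23874646, 0.52229629, 0.23038679]), 'tcp_rot': array([ 0.6907099 ,  0.14974879,  0.69111997, -0.1511566 ]), 'contact_force': array([-0.17774283, -0.06172001,  0.37149905]), 'wrist_torque': array([-0.0629364 ,  0.02118092, -0.00420908]), 'finger_gap': 0.9975386015321684}
scene 362.9736051511147 362.9736051511147 318.44002715034907 199.70713982491952 [[ 0.59897061  0.42218776 -0.68043493 -0.05473084]
 [-0.80036729  0.28865521 -0.52544303 -0.64081342]
 [-0.02542453  0.85932279  0.51080126  0.52127392]
 [ 0.          0.          0.          1.        ]] ['img', 'fx', 'fy', 'cx', 'cy', 'T', 'shot']
top 509.0559695381159 509.0559695381159 321.602588329563 191.997286368691 [[-0.01662656  0.98960471 -0.14284981  0.382333  ]
 [-0.99985888 -0.01611229  0.00475615 -0.19568046]
 [ 0.00240507  0.14290873  0.98973295  1.18613754]
 [ 0.          0.          0.          1.        ]] ['img', 'fx', 'fy', 'cx', 'cy', 'T', 'shot']
wrist 317.9733209609427 317.9733209609427 324.2140996504132 204.05405064463693 [[ 0.4157014  -0.87636665 -0.24325674  0.17676452]
 [ 0.9094978   0.39982877  0.1138012   0.55170429]
 [-0.00247054 -0.26854879  0.96326292  0.37262741]
 [ 0.          0.          0.          1.        ]] ['img', 'fx', 'fy', 'cx', 'cy', 'T', 'shot']
```

View pics/scene0.png

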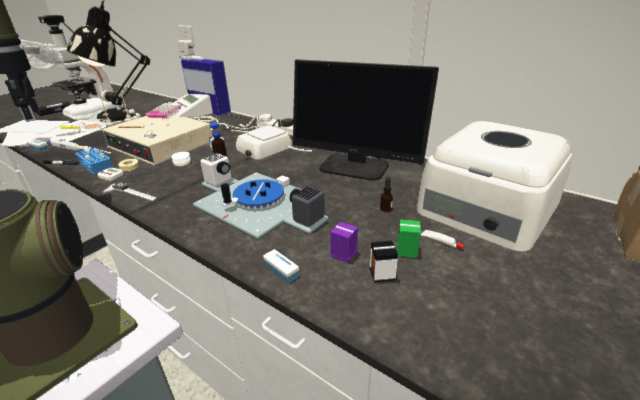

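View pics/top0.png

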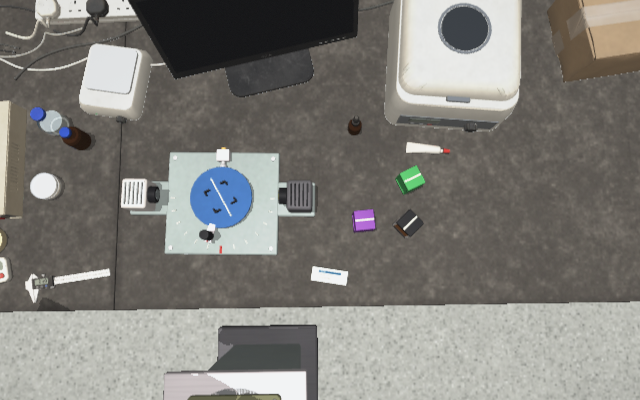

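View pics/wrist0.png

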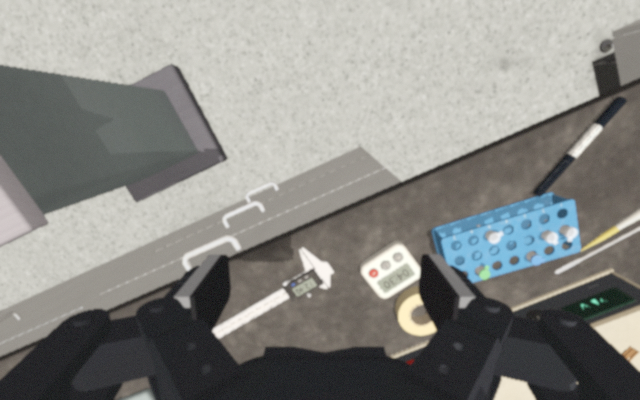

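Candidates for the cell:
- black-capped block: scene (383,261), top (409,223)
- purple block: scene (344,242), top (364,221)
- green block: scene (409,238), top (411,180)

The black-capped block with the amber side matches the description. The amber bottle at scene (387,195) is a bystander. I'll check the choice in a close crop.

```bash
cat > h.py <<'E'
import numpy as np, cv2, pickle
from scipy.spatial.transform import Rotation as R
def rot(s): q=s["tcp_rot"]; return R.from_quat([q[1],q[2],q[3],q[0]]).as_matrix()
def ray(p,u,v,z):
    T=p["T"]; d=T[:3,:3]@np.array([(u-p["cx"])/p["fx"],-(v-p["cy"])/p["fy"],-1]); o=T[:3,3]
    return o+d*(z-o[2])/d[2]
def proj(p,X):
    T=p["T"]; c=T[:3,:3].T@(np.asarray(X)-T[:3,3]); return np.array([p["cx"]+p["fx"]*c[0]/-c[2],p["cy"]-p["fy"]*c[1]/-c[2]])
def w(p,c): return p["T"][:3,:3]@np.asarray(c)+p["T"][:3,3]
def delta(s,X,Rt):
    """cm shift and rotvec in tool axes"""
    M=rot(s); return np.r_[M.T@(np.asarray(X)-s["eef_pos"])*100, R.from_matrix(M.T@Rt).as_rotvec()]
def down(a):
    """tool pointing down, jaw axis y at world angle a"""
    x=np.array([0,0,-1.]); y=np.array([np.cos(a),np.sin(a),0]); return np.c_[x,y,np.cross(x,y)]
E
python3 - <<'E'
from h import *
from plant import *
a=pickle.load(open("pics/scene0.pkl","rb"));b=pickle.load(open("pics/top0.pkl","rb"))
c1=cv2.resize(a["img"][210:295,320:440],None,fx=5,fy=5,interpolation=2)[:, :, ::-1]
c2=cv2.resize(b["img"][140:290,120:330],None,fx=3.8,fy=3.8,interpolation=2)[:, :, ::-1]
c3=cv2.resize(b["img"][160:250,340:440],None,fx=6,fy=6,interpolation=2)[:, :, ::-1]
for i,c in enumerate((c1,c2,c3)): cv2.imwrite(f"pics/crop{i}.png",c); print(c.shape)
for n in ["scene","top"]:
    p=snapshot(n)
    for t in ["cell_center","cell","holder","bench","handle_top","dropper_bottle","slide_carton","glue_tube"]:
        for r in pinpoint(p,t): print(n,t,round(r["score"],2),w(p,r["position"]).round(3))
E
```

```text
(425, 600, 3)
(570, 798, 3)
(540, 600, 3)
scene cell_center 0.86 [ 0.474 -0.396  0.033]
scene cell_center 0.77 [ 0.48  -0.295  0.034]
scene cell_center 0.75 [ 0.573 -0.403  0.037]
scene cell 0.78 [ 0.471 -0.394 -0.002]
scene cell 0.73 [ 0.573 -0.404 -0.005]
scene cell 0.65 [ 0.481 -0.292 -0.001]
scene holder 0.94 [0.545 0.028 0.034]
scene bench 0.57 [0.538 0.03  0.   ]
scene handle_top 0.88 [0.455 0.059 0.084]
scene dropper_bottle 0.71 [ 0.707 -0.285  0.004]
scene slide_carton 0.95 [ 0.356 -0.213 -0.001]
scene glue_tube 0.67 [ 0.65  -0.455  0.004]
top cell_center 0.81 [ 0.475 -0.393  0.036]
top cell_center 0.7 [ 0.48  -0.294  0.032]
top cell 0.88 [ 0.573 -0.398  0.   ]
top cell 0.8 [ 0.477 -0.3    0.001]
top cell 0.72 [ 0.471 -0.394 -0.001]
top holder 0.78 [0.544 0.029 0.033]
top bench 0.62 [ 0.541  0.028 -0.002]
top handle_top 0.71 [0.452 0.058 0.084]
top dropper_bottle 0.5 [ 0.703 -0.279 -0.002]
top slide_carton 0.75 [ 0.363 -0.214  0.001]
top glue_tube 0.89 [ 0.653 -0.458  0.002]
```

View pics/crop0.png

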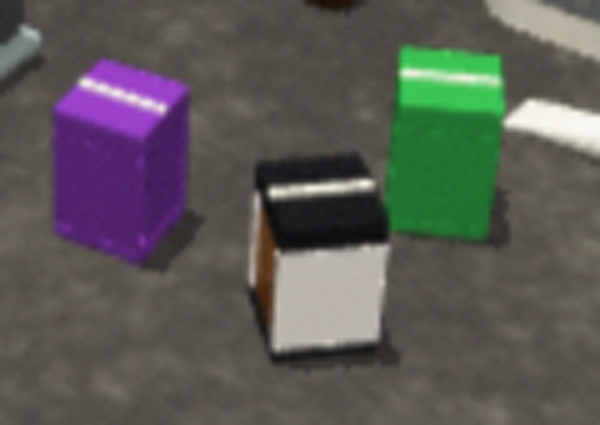

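View pics/crop1.png

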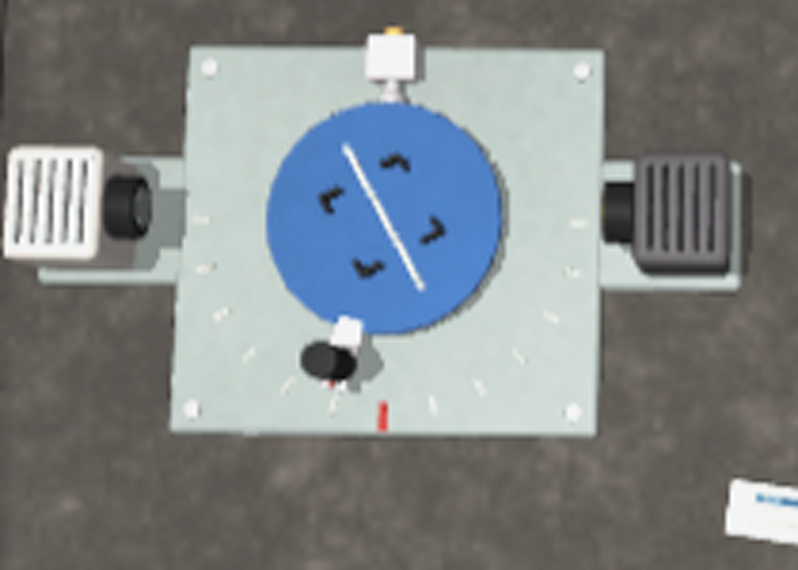

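View pics/crop2.png

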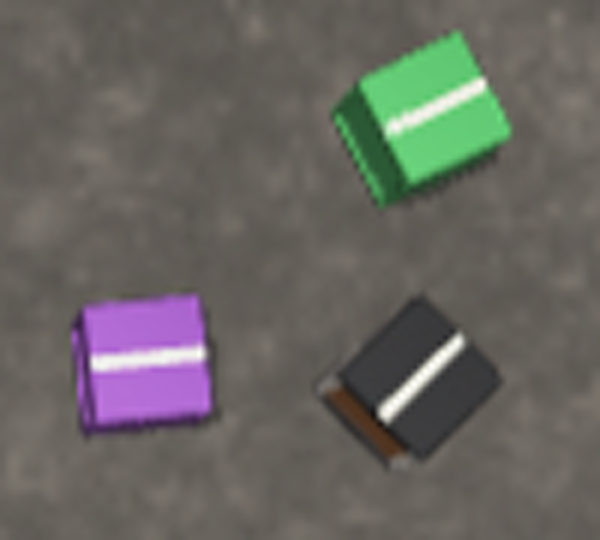

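The crop confirms it. The block at top (409,223) has a black cap, amber on one pair of faces and white on the other, so it's the cell. The handle is left of the red mark, at about -15°. Next I'll measure the angles.

Run:
```python
from h import *
from plant import *
b=pickle.load(open("pics/top0.pkl","rb")); a=pickle.load(open("pics/scene0.pkl","rb"))
def line(p,x0,x1,y0,y1,z,poly=None):
    g=p["img"][y0:y1,x0:x1].astype(int); m=(g.min(2)>130)
    m=m.astype(np.uint8); n,l,st,_=cv2.connectedComponentsWithStats(m,connectivity=8)
    k=1+np.argmax(st[1:,4]); v,u=np.nonzero(l==k)
    P=np.array([ray(p,x+x0,y+y0,z)[:2] for x,y in zip(u,v)])
    vx,vy,cx,cy=cv2.fitLine(P.astype(np.float32),cv2.DIST_L2,0,.001,.001).ravel()
    print(len(u),"ang",np.degrees(np.arctan2(vy,vx)).round(2)%180,"ctr",P.mean(0).round(4), "minmaxmid",((P.min(0)+P.max(0))/2).round(4))
print("top cell");line(b,398,424,210,236,.07)
print("top tt");line(b,205,236,172,220,.034)
print("scene cell");line(a,372,398,240,252,.07)
M=rot(monitor.sense()); print(M.round(3), np.degrees(np.arctan2(M[1,1],M[0,1])))
# bench edges check via corner screws
for uv in [(120+208/3.8,140+66/3.8),(120+582/3.8,140+70/3.8),(120+192/3.8,140+408/3.8),(120+573/3.8,140+411/3.8)]: print(ray(b,*uv,.013).round(4))
```

```text
top cell
52 ang 133.39 ctr [ 0.4721 -0.3935] minmaxmid [ 0.4726 -0.3931]
top tt
104 ang 28.48 ctr [0.5411 0.0298] minmaxmid [0.5411 0.0298]
scene cell
43 ang 132.58 ctr [ 0.4721 -0.3934] minmaxmid [ 0.4716 -0.3931]
[[ 0.     0.416  0.909]
 [ 0.     0.909 -0.416]
 [-1.     0.    -0.   ]] 65.43273297619183
[0.6395 0.1424 0.013 ]
[ 0.6332 -0.0888  0.013 ]
[0.4291 0.1469 0.013 ]
[ 0.4235 -0.0827  0.013 ]
```

Run:
```python
from h import *
from plant import *
s=monitor.sense()
for X,a in [((.42,.3,.24),30),((.52,.05,.24),0),((.472,-.3935,.2),-47)]:
    print(delta(s,X,down(np.radians(a))).round(3))
```

```text
[ -0.868 -12.755  25.72    0.618  -0.     -0.   ]
[ -0.869 -31.335  45.209   1.142  -0.     -0.   ]
[  3.129 -73.666  59.283   1.962  -0.     -0.   ]
```

>>> send_rows(deltas=[-0.5,-2,4,0.1,0,0,1,-0.9,-4,8,0.2,0,0,1,-0.9,-6,12,0.3,0,0,1,-0.9,-8,16,0.4,0,0,1,-0.9,-10,20,0.5,0,0,1,-0.9,-12.5,23,0.6,0,0,1,-0.9,-15,26,0.7,0,0,1,-0.9,-18,29,0.8,0,0,1,-0.9,-20.5,32,0.9,0,0,1,-0.9,-23,35,1,0,0,1])

```text
t: 1.88
eef_pos: [0.4597, 0.1714, 0.2405]
tcp_rot: [0.533, 0.465, 0.533, -0.464]
contact_force: [0.3, -0.7, -0.5]
finger_gap: 0.996
```

Run:
```python
from h import *
from plant import *
s=monitor.sense();print(s["t"],s["eef_pos"].round(3),s["qpos"].round(2))
for X,a in [((.52,.05,.24),0),((.52,-.2,.24),-30),((.472,-.3935,.2),-47)]:
    print(delta(s,X,down(np.radians(a))).round(3))
```

```text
1.8833 [0.46  0.171 0.241] [0.27 0.18 1.66 0.   1.3  0.13]
[ 0.054  4.314 12.847  0.137 -0.    -0.   ]
[ 0.049  0.895 37.612  0.661 -0.    -0.   ]
[ 4.043 -6.507 56.124  0.957 -0.    -0.   ]
```

>>> send_rows(deltas=[0,1.5,4,0.05,0,0,1,0,2.5,8,0.1,0,0,1,0,3.2,12,0.17,0,0,1,0,3.2,16,0.25,0,0,1,0,3,20,0.35,0,0,1,0,2.5,24,0.45,0,0,1,0,2,28,0.55,0,0,1,0,1.5,32,0.62,0,0,1,0,0.5,36,0.7,0,0,1,0,-0.7,40,0.78,0,0,1])

```text
t: 2.72
eef_pos: [0.5076, -0.2279, 0.2406]
tcp_rot: [0.315, 0.633, 0.315, -0.633]
contact_force: [0.2, 0.6, 0.3]
finger_gap: 1.0
```

Run:
```python
from h import *
from plant import *
s=monitor.sense();print(s["t"],s["eef_pos"].round(3),s["qpos"].round(2))
for X,a in [((.472,-.3935,.2),-47)]:
    print(delta(s,X,down(np.radians(a))).round(3))
```

```text
2.7167 [ 0.508 -0.228  0.241] [-0.5   0.27  1.53  0.    1.34  0.15]
[ 4.0550e+00  7.1370e+00  1.5367e+01  1.7400e-01 -1.0000e-03 -1.0000e-03]
```

>>> send_rows(deltas=[0.5,1.7,3.7,0.05,0,0,1,1,3.4,7.4,0.09,0,0,1,2,5,11,0.14,0,0,1,3,6.4,14,0.17,0,0,1,4,7.1,15.4,0.174,0,0,1,4,7.1,15.4,0.174,0,0,1])

```text
t: 3.22
eef_pos: [0.4697, -0.3965, 0.198]
tcp_rot: [-0.257, -0.658, -0.258, 0.659]
contact_force: [0.2, -0.1, -0.2]
finger_gap: 1.003
```

Run:
```python
from h import *
from plant import *
p=snapshot("wrist"); s=monitor.sense();print(s["t"],s["eef_pos"].round(4),s["qpos"].round(2),p["T"].round(3))
pickle.dump((p,s),open("pics/w1.pkl","wb")); cv2.imwrite("pics/w1.png",p["img"][:,:,::-1])
for r in pinpoint(p,"cell"): print(r["score"],w(p,r["position"]))
print(proj(p,[.472,-.3935,.07]))
```

```text
3.2667 [ 0.4704 -0.3942  0.1989] [-0.77  0.39  1.47  0.    1.29  0.06] [[ 0.679  0.707  0.199  0.52 ]
 [-0.734  0.654  0.182 -0.35 ]
 [-0.002 -0.269  0.963  0.34 ]
 [ 0.     0.     0.     1.   ]]
0.81 [ 0.48135264 -0.294952   -0.00210465]
0.73 [ 0.47116123 -0.39551459 -0.0020825 ]
0.55 [ 0.56989427 -0.40431495  0.00204062]
[324.53602364 192.04193067]
```

View pics/w1.png

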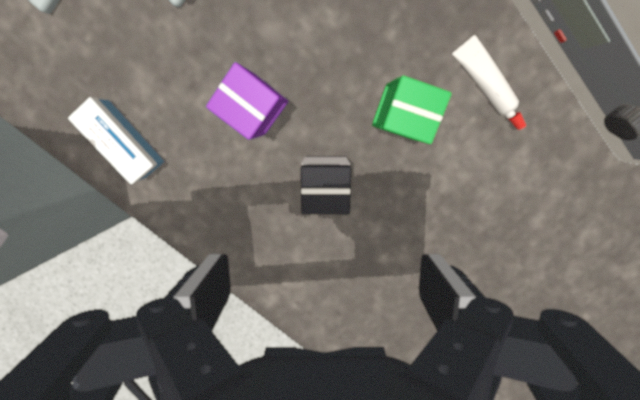

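The wrist view shows the cell centred between the open fingers. Its cap line is nearly level at row 191, columns 302–351. The purple block (247,100) and green block (414,108) are clear of the fingers.

Run:
```python
from h import *
from plant import *
p,s=pickle.load(open("pics/w1.pkl","rb"))
g=p["img"][184:198,296:358].astype(int); m=g.min(2)>110; v,u=np.nonzero(m)
P=np.array([ray(p,x+296,y+184,.07)[:2] for x,y in zip(u,v)])
vx,vy,cx,cy=cv2.fitLine(P.astype(np.float32),cv2.DIST_L2,0,.001,.001).ravel()
a=np.degrees(np.arctan2(vy,vx)); print(len(u),a,P.mean(0),u.min()+296,u.max()+296)
M=rot(s);print("jaw",np.degrees(np.arctan2(M[1,1],M[0,1])))
c=P.mean(0)
s=monitor.sense()
aa=a if a<0 else a-180
for z in (.12,.03): print(delta(s,[*c,z],down(np.radians(aa))).round(3))
```

```text
339 -47.386864 [ 0.4732993  -0.39347911] 301 350
jaw -47.16061657448754
[ 7.965e+00  2.030e-01 -1.210e-01  6.000e-03 -2.000e-03  2.000e-03]
[ 1.6965e+01  2.1800e-01 -1.0600e-01  6.0000e-03 -2.0000e-03  2.0000e-03]
```

>>> send_rows(deltas=[1.5,0.1,-0.1,0.006,0,0,1,3.5,0.2,-0.1,0.006,0,0,1,6,0.2,-0.1,0.006,0,0,1,9,0.2,-0.1,0.006,0,0,1,12,0.2,-0.1,0.006,0,0,1,14,0.2,-0.1,0.006,0,0,1,15.5,0.2,-0.1,0.006,0,0,1,16.5,0.2,-0.1,0.006,0,0,1,16.9,0.2,-0.1,0.006,0,0,1,16.9,0.2,-0.1,0.006,0,0,1])

```text
t: 4.15
eef_pos: [0.4736, -0.3921, 0.0305]
tcp_rot: [0.256, 0.659, 0.258, -0.658]
contact_force: [0.1, 0.1, 0.1]
finger_gap: 0.999
```

>>> send_rows(deltas=[0,0,0,0,0,0,0.4,0,0,0,0,0,0,0.1,0,0,0,0,0,0,-0.1,0,0,0,0,0,0,-0.3,0,0,0,0,0,0,-0.3,0,0,0,0,0,0,-0.3,0,0,0,0,0,0,-0.3], squeeze=40)

```text
t: 4.73
eef_pos: [0.4744, -0.3928, 0.0318]
tcp_rot: [0.257, 0.659, 0.258, -0.658]
contact_force: [0.9, 0.2, 6.9]
finger_gap: 0.507
```

Run:
```python
from h import *
from plant import *
s=monitor.sense();print(s)
p=snapshot("wrist"); cv2.imwrite("pics/w2.png",p["img"][:,:,::-1])
```

```text
{'t': 4.7333, 'qpos': array([-0.76161003,  0.5627937 ,  1.64652714,  0.00294803,  0.93227377,
        0.0629024 ]), 'dq': array([ 0.00023878, -0.00086273,  0.00059141,  0.00109944, -0.00015565,
       -0.00014885]), 'joint_torque': array([-4.90950309e-01, -5.05274284e+01, -1.65136421e+01, -1.94676840e-01,
       -1.89886722e-01,  2.27028475e-02]), 'eef_pos': array([ 0.47436805, -0.39279621,  0.03180665]), 'tcp_rot': array([ 0.25683795,  0.65943241,  0.25754617, -0.65791576]), 'contact_force': array([0.91115546, 0.15107561, 6.93901452]), 'wrist_torque': array([0.16737479, 0.10394852, 0.03439736]), 'finger_gap': 0.5074308202714441}
```

View pics/w2.png

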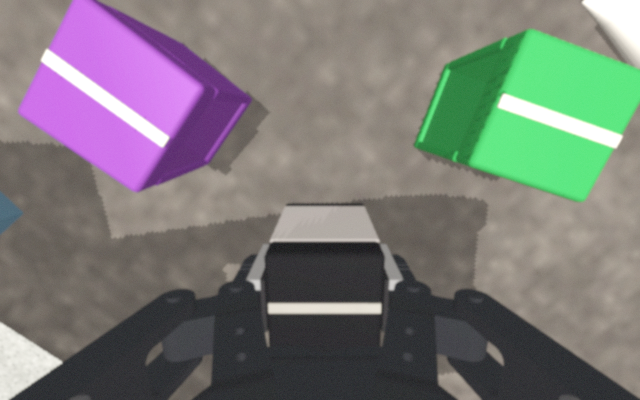

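The cell is gripped (gap 0.507, about 43 mm) with its cap line square to the jaws at row 308. Now I'll lift it.

>>> send_rows(deltas=[-0.7,0,0,0,0,0,-0.3,-2,0,0,0,0,0,-0.3,-4,0,0,0,0,0,-0.3,-6.5,0,0,0,0,0,-0.3,-9,0,0,0,0,0,-0.3,-11.5,0,0,0,0,0,-0.3,-13.5,0,0,0,0,0,-0.3,-14.5,0,0,0,0,0,-0.3,-15,0,0,0,0,0,-0.3])

```text
t: 5.53
eef_pos: [0.4745, -0.3936, 0.1837]
tcp_rot: [0.258, 0.66, 0.257, -0.658]
contact_force: [-0.8, -0.2, -2.2]
finger_gap: 0.515
```

Run:
```python
from h import *
from plant import *
s=monitor.sense();print(s["eef_pos"],s["contact_force"],s["finger_gap"])
p=snapshot("wrist"); cv2.imwrite("pics/w3.png",p["img"][:,:,::-1])
for X,a in [((.541,.0298,.19),28.5),((.541,-.05,.19),20),((.52,-.2,.19),-15)]:
    print(delta(s,X,down(np.radians(a))).round(3))
```

```text
[ 0.47450774 -0.39359392  0.18368408] [-0.76711976 -0.19213719 -2.16730349] 0.5149433368454768
[-6.1700e-01 -2.6634e+01 -3.3578e+01 -1.3240e+00 -0.0000e+00 -4.0000e-03]
[-6.1600e-01 -2.0765e+01 -2.8171e+01 -1.1750e+00 -1.0000e-03 -4.0000e-03]
[-6.2000e-01 -1.1155e+01 -1.6464e+01 -5.6500e-01 -2.0000e-03 -3.0000e-03]
```

View pics/w3.png

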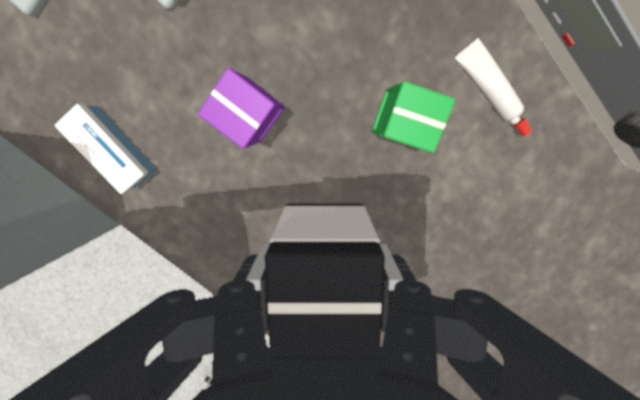

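The cell is held square, with the line still at row 308, and the force reading suggests about 0.2 kg. Now I'll carry it to the turntable.

>>> send_rows(deltas=[-0.3,-1,-1.8,-0.06,0,0,-0.3,-0.6,-3,-5,-0.16,0,0,-0.3,-0.6,-5.2,-8,-0.27,0,0,-0.3,-0.6,-7.5,-11,-0.38,0,0,-0.3,-0.6,-9.7,-14,-0.49,0,0,-0.3,-0.6,-12,-17,-0.6,0,0,-0.3,-0.6,-14.3,-20,-0.71,0,0,-0.3,-0.6,-16.5,-23,-0.82,0,0,-0.3,-0.6,-19,-26,-0.93,0,0,-0.3,-0.6,-20.8,-28.2,-1.04,0,0,-0.3])

```text
t: 6.42
eef_pos: [0.5395, -0.0462, 0.1878]
tcp_rot: [0.551, 0.443, 0.552, -0.442]
contact_force: [0.7, -1.0, -2.4]
finger_gap: 0.509
```

Run:
```python
from h import *
from plant import *
s=monitor.sense();print(s["eef_pos"],s["contact_force"],s["finger_gap"])
for X,a in [((.541,.0298,.18),28.5)]:
    print(delta(s,X,down(np.radians(a))).round(3))
```

```text
[ 0.53950232 -0.04618154  0.18781503] [ 0.67850873 -0.96400191 -2.41044796] 0.5091653861519125
[ 7.960e-01  1.804e+00 -7.381e+00 -2.770e-01 -2.000e-03 -0.000e+00]
```

>>> send_rows(deltas=[0.1,0.4,-1.8,-0.08,0,0,-0.3,0.3,0.8,-3.6,-0.15,0,0,-0.3,0.5,1.3,-5.2,-0.21,0,0,-0.3,0.7,1.6,-6.5,-0.25,0,0,-0.3,0.8,1.8,-7.2,-0.275,0,0,-0.3,0.8,1.8,-7.4,-0.277,0,0,-0.3,0.8,1.8,-7.4,-0.277,0,0,-0.3])

```text
t: 7.0
eef_pos: [0.5404, 0.03, 0.1793]
tcp_rot: [0.607, 0.362, 0.608, -0.362]
contact_force: [-0.2, 0.3, -2.6]
finger_gap: 0.512
```

Run:
```python
from h import *
from plant import *
s=monitor.sense();print(s["t"],s["eef_pos"],s["contact_force"],s["finger_gap"]); M=rot(s);print("jaw",np.degrees(np.arctan2(M[1,1],M[0,1])),M[:,0])
for n in ["wrist","scene","top"]:
    p=snapshot(n); cv2.imwrite(f"pics/{n}4.png",p["img"][:,:,::-1]);pickle.dump(p,open(f"pics/{n}4.pkl","wb"))
    for r in pinpoint(p,"holder")[:1]: print(n,r["score"],w(p,r["position"]))
    for r in pinpoint(p,"cell")[:3]: print(n,r["score"],w(p,r["position"]))
a=pickle.load(open("pics/scene4.pkl","rb"))
cv2.imwrite("pics/s4c.png",cv2.resize(a["img"][120:245,190:340],None,fx=4.5,fy=4.5,interpolation=2)[:,:,::-1])
```

```text
7.0 [0.54043828 0.02999057 0.17932184] [-0.23214322  0.31095279 -2.60723239] 0.5124780258806204
jaw 28.4678016622345 [-0.00197433  0.00154523 -0.99999686]
wrist 0.58 [0.54240197 0.03346778 0.02852607]
wrist 0.87 [0.53436445 0.02870573 0.14381345]
wrist 0.74 [0.4529236  0.05515365 0.08551804]
wrist 0.48 [ 0.47937663 -0.29743055 -0.00406478]
scene 0.85 [0.54618366 0.02746453 0.03600731]
scene 0.91 [0.54092187 0.02756727 0.14480439]
scene 0.86 [ 0.47858098 -0.29563471 -0.00308708]
scene 0.63 [ 0.57192963 -0.40460321 -0.00198892]
top 0.79 [0.54494957 0.0262812  0.03610415]
top 0.83 [ 0.57026825 -0.4010765   0.00432725]
top 0.76 [ 4.78381896e-01 -2.98044450e-01  6.75273421e-05]
top 0.48 [0.53990227 0.02963232 0.14700584]
```

View pics/wrist4.png

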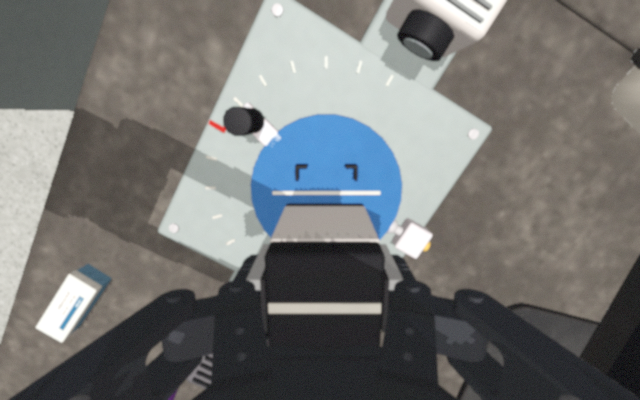

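View pics/s4c.png

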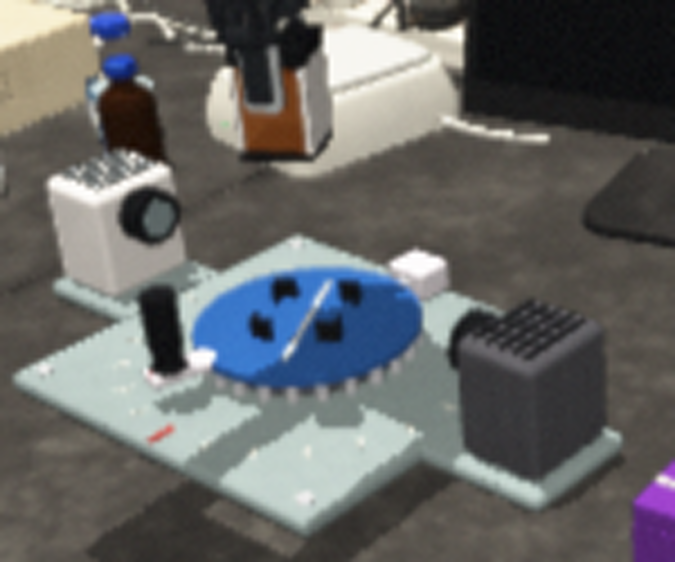

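The wrist view shows the turntable line level at row 192, columns 273–381, parallel to the cap line at row 308. In the scene crop the cell hangs upright above the holder. I'll refine the holder centre from all three cameras.

Run:
```python
from h import *
def fit(p,box,z,thr=130,name=""):
    x0,x1,y0,y1=box
    g=p["img"][y0:y1,x0:x1].astype(int); m=(g.min(2)>thr).astype(np.uint8)
    n,l,st,_=cv2.connectedComponentsWithStats(m,connectivity=8); k=1+np.argmax(st[1:,4]); v,u=np.nonzero(l==k)
    P=np.array([ray(p,x+x0,y+y0,z)[:2] for x,y in zip(u,v)])
    vx,vy,cx,cy=cv2.fitLine(P.astype(np.float32),cv2.DIST_L2,0,.001,.001).ravel()
    t=(P-P.mean(0))@[vx,vy]; mid=P.mean(0)+np.array([vx,vy])*(t.max()+t.min())/2
    print(name,len(u),"ang",round(float(np.degrees(np.arctan2(vy,vx))),2),"mean",P.mean(0).round(4),"mid",mid.round(4),"len",(t.max()-t.min()).round(4))
def disc(p,z,name):
    h=cv2.cvtColor(p["img"],cv2.COLOR_RGB2HSV); m=((h[:,:,0]>100)&(h[:,:,0]<120)&(h[:,:,1]>140)&(h[:,:,2]>80)).astype(np.uint8)
    n,l,st,_=cv2.connectedComponentsWithStats(m); k=1+np.argmax(st[1:,4]); c=(l==k).astype(np.uint8)
    cs,_=cv2.findContours(c,cv2.RETR_EXTERNAL,cv2.CHAIN_APPROX_NONE); c=max(cs,key=cv2.contourArea)
    hull=cv2.convexHull(c).reshape(-1,2); 
    P=np.array([ray(p,x,y,z)[:2] for x,y in hull]).astype(np.float32)
    print(name,st[k],"circ",cv2.minEnclosingCircle(P),"ell",cv2.fitEllipse(P))
t0=pickle.load(open("pics/top0.pkl","rb"));s0=pickle.load(open("pics/scene0.pkl","rb"));w4=pickle.load(open("pics/wrist4.pkl","rb"));s4=pickle.load(open("pics/scene4.pkl","rb"))
fit(t0,(205,236,172,220),.0345,130,"top")
fit(s0,(245,275,178,203),.0345,140,"scene0"); fit(s4,(245,270,180,203),.0345,140,"scene4")
fit(w4,(265,390,185,200),.0345,150,"wrist"); fit(w4,(262,390,300,316),.217,120,"capwrist")
disc(t0,.034,"top");disc(s0,.034,"scene");disc(w4,.034,"wrist")
```

```text
top 104 ang 28.48 mean [0.5411 0.0297] mid [0.5415 0.0299] len 0.0998
scene0 57 ang -52.67 mean [0.5879 0.0817] mid [0.5927 0.0754] len 0.0874
scene4 10 ang -41.95 mean [0.5653 0.0975] mid [0.5666 0.0964] len 0.0174
wrist 529 ang 28.44 mean [0.5451 0.0327] mid [0.5417 0.0309] len 0.1002
capwrist 1239 ang 28.53 mean [0.541  0.0292] mid [0.5409 0.0292] len 0.0422
top [ 191  168   61   59 2607] circ ((0.541260302066803, 0.02878563106060028), 0.06944914907217026) ell ((0.5413779020309448, 0.028996801003813744), (0.13677246868610382, 0.13817064464092255), 164.29965209960938)
scene [233 180  50  26 872] circ ((0.5337859988212585, 0.024822810664772987), 0.07213938981294632) ell ((0.5353732705116272, 0.024309158325195312), (0.13793803751468658, 0.1434566080570221), 141.02281188964844)
wrist [  252   116   149   121 10778] circ ((0.5414801239967346, 0.03105747140944004), 0.06888614594936371) ell ((0.5411881804466248, 0.03142983093857765), (0.1363920122385025, 0.13715443015098572), 132.16368103027344)
```

>>> send_rows(deltas=[1,0.08,-0.07,0,0,0,-0.3,2.5,0.08,-0.07,0,0,0,-0.3,4.5,0.08,-0.07,0,0,0,-0.3,6.3,0.08,-0.07,0,0,0,-0.3,7.8,0.08,-0.07,0,0,0,-0.3,8.8,0.08,-0.07,0,0,0,-0.3,9.2,0.08,-0.07,0,0,0,-0.3,9.2,0.08,-0.07,0,0,0,-0.3])

```text
t: 8.12
eef_pos: [0.5406, 0.0307, 0.0869]
tcp_rot: [0.606, 0.362, 0.609, -0.362]
contact_force: [-0.3, -0.4, -2.2]
finger_gap: 0.507
```

Run:
```python
from h import *
from plant import *
s=monitor.sense();print(s["t"],s["eef_pos"],s["contact_force"],s["finger_gap"]); M=rot(s);print("jaw",np.degrees(np.arctan2(M[1,1],M[0,1])),M[:,0])
for n in ["scene","wrist","top"]:
    p=snapshot(n); cv2.imwrite(f"pics/{n}5.png",p["img"][:,:,::-1])
    if n=="scene": cv2.imwrite("pics/s5c.png",cv2.resize(p["img"][140:225,205:315],None,fx=7,fy=7,interpolation=2)[:,:,::-1])
```

```text
8.1167 [0.54058367 0.03070097 0.0868709 ] [-0.33431729 -0.35446801 -2.15626687] 0.5066328112468643
jaw 28.420504644977665 [-0.00263125  0.00194042 -0.99999466]
```

View pics/s5c.png

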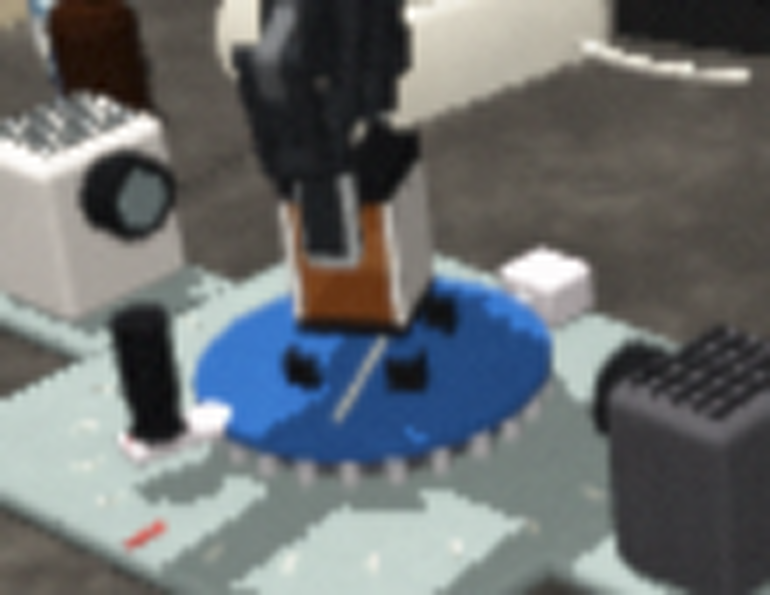

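View pics/wrist5.png

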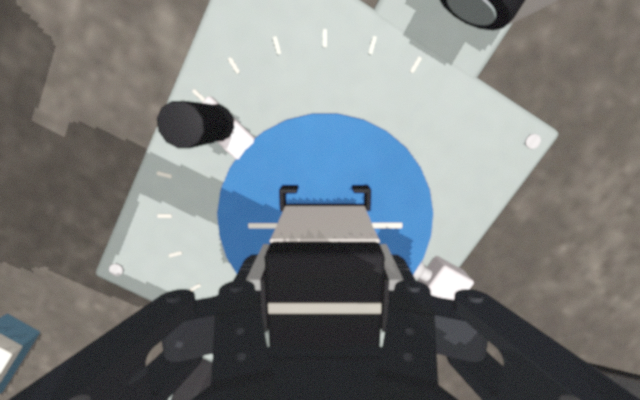

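Run:
```python
from h import *
from plant import *
p=snapshot("wrist");pickle.dump(p,open("pics/w5.pkl","wb"))
th=np.radians(28.45); ex=np.array([np.cos(th),np.sin(th),0]); ey=np.array([-np.sin(th),np.cos(th),0])
for c in [(.5415,.0302),(.5415,.0312)]:
    c=np.array([*c,0])
    for sx in(-1,1):
        print("outer top",proj(p,c+ex*sx*.0275+ey*.0275+[0,0,.048]).round(1),"inner top",proj(p,c+ex*sx*.0245+ey*.0245+[0,0,.048]).round(1))
for c in [(.5412,.0299),(.5405,.0307)]:
    c=np.array([*c,0]); print("cellbottom",[proj(p,c+ex*sx*.022+ey*.022+[0,0,.055]).round(1) for sx in (-1,1)],"cap far",[proj(p,c+ex*sx*.022+ey*.022+[0,0,.125]).round(1) for sx in (-1,1)])
cv2.imwrite("pics/w5c.png",cv2.resize(p["img"][175:255,250:400],None,fx=5,fy=5,interpolation=2)[:,:,::-1])
```

```text
outer top [275.9 188.4] inner top [281.2 193.3]
outer top [369.2 188.3] inner top [363.9 193.2]
outer top [276.6 186.9] inner top [281.9 191.9]
outer top [370.1 186.8] inner top [364.8 191.8]
cellbottom [array([283.4, 200.6]), array([360.2, 200.6])] cap far [array([259.7, 250.6]), array([381.7, 250.5])]
cellbottom [array([282.9, 198.9]), array([359.8, 198.8])] cap far [array([258.9, 248. ]), array([381.2, 247.9])]
```

View pics/w5c.png

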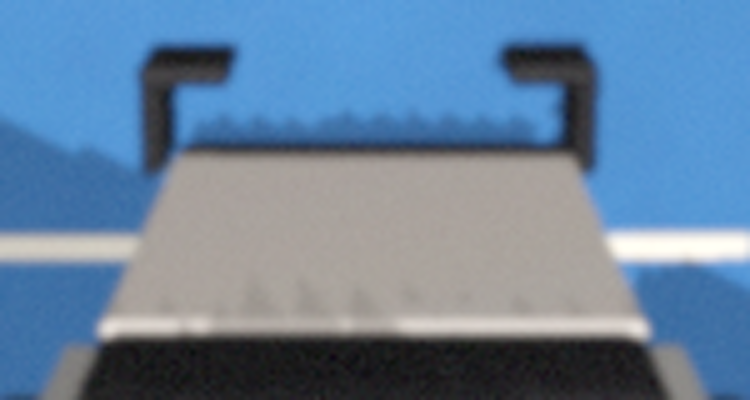

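```bash
cat > ov.py <<'E'
from h import *
th=np.radians(28.45); ex=np.array([np.cos(th),np.sin(th),0]); ey=np.array([-np.sin(th),np.cos(th),0])
def overlay(p,hc,cc,zb,box,k,out):
    x0,x1,y0,y1=box
    im=cv2.resize(p["img"][y0:y1,x0:x1],None,fx=k,fy=k,interpolation=2)[:,:,::-1].copy()
    def L(A,B,col):
        f=lambda X:tuple(int(v) for v in np.round((proj(p,X)-[x0-.5,y0-.5])*k)); cv2.line(im,f(A),f(B),col,1,cv2.LINE_AA)
    h=np.array([*hc,0]);c=np.array([*cc,0])
    for z,col in((.034,(0,255,0)),(.048,(0,255,255))):
        for r in(.0245,.0275):
            for sx in(-1,1):
                for sy in(-1,1):
                    q=h+ex*sx*r+ey*sy*r+[0,0,z]; L(q,q-ex*sx*.010,col); L(q,q-ey*sy*.010,col)
    for z in(zb,zb+.056,zb+.07):
        q=[c+ex*a*.022+ey*b*.022+[0,0,z] for a,b in((-1,-1),(1,-1),(1,1),(-1,1))]
        for i in range(4): L(q[i],q[(i+1)%4],(0,0,255))
    cv2.imwrite(out,im)
E
python3 - <<'E'
from ov import *
p=pickle.load(open("pics/w5.pkl","rb"))
overlay(p,(.5415,.0302),(.5411,.0299),.055,(250,400,175,275),5,"pics/ov1.png")
E
```

```text
(no output)
```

View pics/ov1.png

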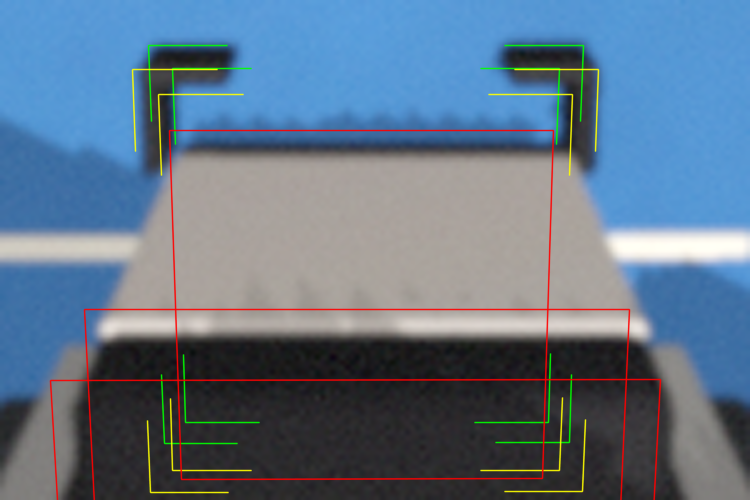

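The overlay puts the holder about where I predicted. The cell's bottom edge is a few px off (crop row 149 against a predicted 130), so height and offset may be mixed up. I'll lower to just above the angles, where both are at the same depth, and compare directly.

>>> send_rows(deltas=[0.2,0,0,0,0,0,-0.3,0.4,0,0,0,0,0,-0.3,0.4,0,0,0,0,0,-0.3])

```text
t: 8.57
eef_pos: [0.5424, 0.0307, 0.0852]
tcp_rot: [0.608, 0.363, 0.607, -0.361]
contact_force: [0.1, -0.6, -1.5]
finger_gap: 0.511
```

Run:
```python
from ov import *
from plant import *
s=monitor.sense();print(s["t"],s["eef_pos"],s["contact_force"])
p=snapshot("wrist");pickle.dump((p,s),open("pics/w6.pkl","wb"))
overlay(p,(.5415,.0302),(.5411,.0299),s["eef_pos"][2]-.0318,(265,385,170,260),6.6,"pics/ov2.png")
q=snapshot("scene");overlay(q,(.5415,.0302),(.5411,.0299),s["eef_pos"][2]-.0318,(225,295,150,215),9,"pics/ov3.png")
```

```text
8.5667 [0.54242346 0.03066289 0.08520205] [ 0.12328634 -0.5986512  -1.4951537 ]
```

View pics/ov2.png

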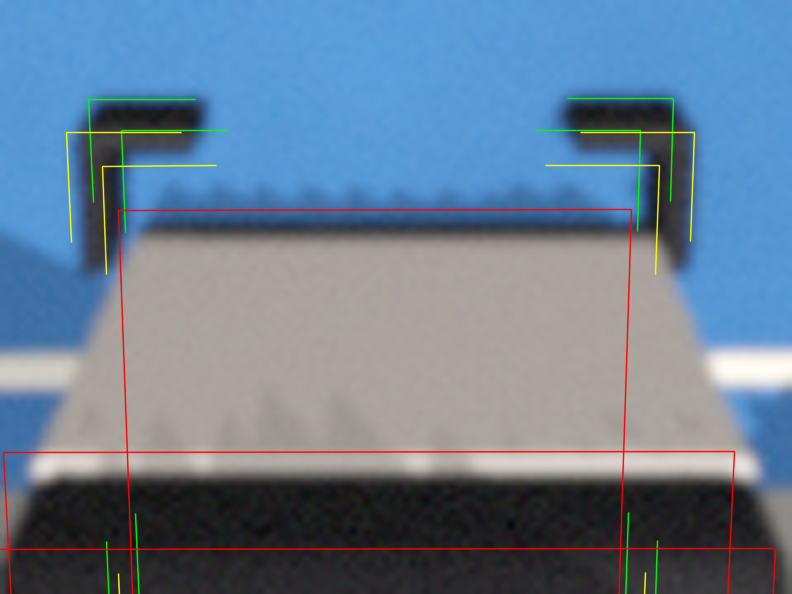

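View pics/ov3.png

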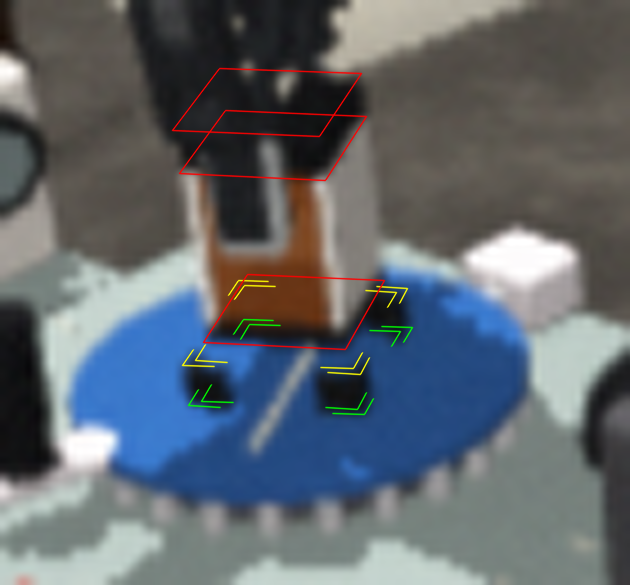

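Repeated readings suggest the pose measurement is noisy by 1–2 mm, and both views show the cell a few mm higher than assumed. I'll average readings and solve the cell pose from wrist-image features, with the same solve for the holder.

Run:
```python
from ov import *
from plant import *
from scipy.optimize import least_squares
E_=[];Z=[];acc=[]
for i in range(12):
    q=snapshot("wrist"); acc.append(q["img"].astype(float)); Z.append(q["T"][:3,3]); s=monitor.sense(); E_.append(np.r_[s["eef_pos"],s["contact_force"]])
E_=np.array(E_);print("mean",E_.mean(0).round(4),"sd",E_.std(0).round(4),"camsd",np.std(Z,0).round(5),"cam",np.mean(Z,0).round(4))
im=np.mean(acc,0).astype(np.uint8); p=q; p["img"]=im; p["T"]=p["T"].copy(); p["T"][:3,3]=np.mean(Z,0); pickle.dump(p,open("pics/w7.pkl","wb"))
cv2.imwrite("pics/w7a.png",cv2.resize(im[178:260,262:390],None,fx=6.2,fy=6.2,interpolation=cv2.INTER_CUBIC)[:,:,::-1])
g=im.astype(int)
for r in (190,192,196,204): print(r,"".join(f"{v:4d}" for v in g[r,268:300].mean(1).astype(int)),"|","".join(f"{v:4d}" for v in g[r,352:384].mean(1).astype(int)))
for c in (287,290,360,365,325): print(c,"rows180+",g[180:215,c].mean(1).astype(int))
for r in (208,212,220,230,238): 
    d=g[r,:,:]; print(r,"white L",d[262:300].min(1),"R",d[355:390].min(1))
print("col325 rows 232-250, 300-316",g[232:250,325].mean(1).astype(int),g[300:316,325].mean(1).astype(int))
print("cap line row308",g[308,258:275].mean(1).astype(int),g[308,374:392].mean(1).astype(int))
```

```text
mean [ 0.5423  0.0307  0.0851  0.0657  0.1178 -2.1822] sd [0.     0.     0.     0.4294 0.4692 0.3584] camsd [2.e-05 0.e+00 4.e-05] cam [0.5094 0.091  0.2273]
190  149 150 150 151 151 151 149 141 122  91  67  63  63  63  64  63  64  64  64  64  65  66  65  65  65  63  72 102 133 149 152 153 |   69  62  65  68  68  68  68  67  68  68  68  66  67  66  65  65  68  85 117 140 148 149 149 150 150 149 149 149 150 149 149 149
192  149 150 149 150 149 151 147 139 116  84  65  64  62  59  60  62  67  73  75  76  75  76  77  76  78  82 100 126 146 152 153 153 |  104  85  80  80  81  80  80  80  80  78  74  64  59  60  61  64  65  82 114 139 146 149 149 149 149 149 149 149 149 149 149 150
196  151 151 151 151 150 150 150 144 127  93  65  59  54  41  40  73 113 140 149 150 150 148 148 148 149 150 151 151 150 149 148 150 |  149 150 150 150 151 151 151 149 143 129 106  69  38  37  49  57  63  83 115 138 146 147 148 148 147 148 148 148 148 149 148 149
204  149 151 151 151 151 151 151 146 131 100  70  60  55  45  39  67 104 124 117  95  80  72  70  69  70  69  67  65  63  64  63  63 |   64  64  64  6
[... 2087 characters left out ...]
9 107  97  93  91  91  91  90  84  78  73  71  72  75  78]
238 white L [ 62  62  62  61  62  62  67  91 133 168 178 180 181 181 181 180 180 178
 173 165 162 165 170 172 166 159 156 155 156 157 159 165 172 176 174 167
 158 156] R [177 180 180 180 180 181 180 180 179 176 176 178 180 180 180 180 181 180
 180 179 177 178 176 153 109  72  61  60  62  62  60  60  60  59  61]
col325 rows 232-250, 300-316 [163 163 163 163 164 166 175 182 171 132  76  35  26  26  26  26  25  26] [ 42  55 102 154 186 198 201 201 201 200 200 196 181 146  94  50]
cap line row308 [ 37  38  41  48  56  60  58  53  56  99 154 187 198 200 200 200 199] [203 204 204 204 203 198 177 128  69  51  56  60  58  53  44  39  37  37]
```

View pics/w7a.png

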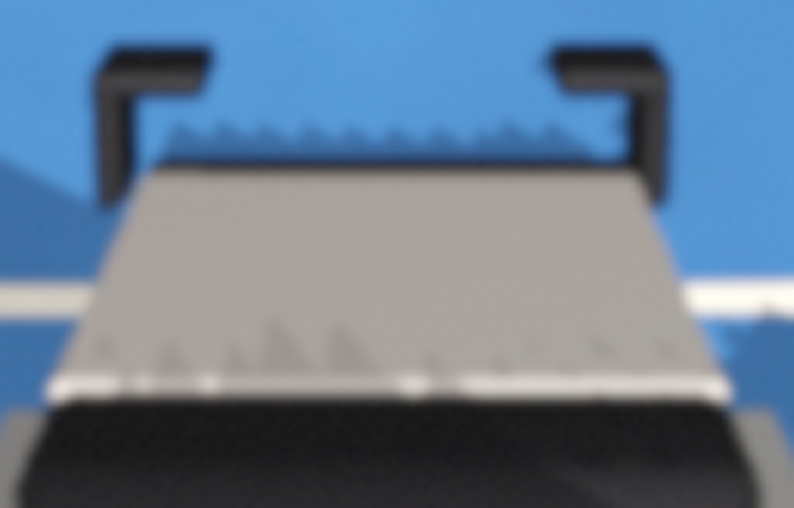

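The TCP reading is in fact steady; the arm had just been settling. With the cell's black base strip accounted for (bottom edge at row 203, not 205.6), the wrist measurement agrees with prediction. The cell needs about -0.5 mm along the jaw axis and +1.3 mm across it. I'll descend with that correction.

>>> send_rows(deltas=[0,-0.05,-0.13,0,0,0,-0.3,0.1,-0.05,-0.13,0,0,0,-0.3,0.2,-0.05,-0.13,0,0,0,-0.3,0.3,-0.05,-0.13,0,0,0,-0.3,0.3,-0.05,-0.13,0,0,0,-0.3])

```text
t: 9.68
eef_pos: [0.541, 0.0316, 0.0817]
tcp_rot: [0.608, 0.363, 0.607, -0.361]
contact_force: [-0.7, -0.0, -3.0]
finger_gap: 0.508
```

Run:
```python
from ov import *
from plant import *
for i in range(4):
    p=snapshot("wrist"); s=monitor.sense(); print(s["eef_pos"].round(4),s["contact_force"].round(1))
M=rot(s); c=s["eef_pos"]-.001*ey; h=np.array([.5418,.0307,0]); print("need ex,ey mm",(h-c)@ex*1e3,(h-c)@ey*1e3,"jaw",np.degrees(np.arctan2(M[1,1],M[0,1])),M[:,0].round(4))
print("tool",(M.T@np.r_[(h-c)[:2],0]*100).round(3))
```

```text
[0.5411 0.0316 0.0818] [-0.2 -1.2 -2.1]
[0.5412 0.0316 0.0819] [ 0.2  0.8 -1.9]
[0.5412 0.0316 0.082 ] [ 0.8 -0.2 -1.3]
[0.5412 0.0316 0.082 ] [-0.7  0.2 -1.6]
need ex,ey mm 0.0623297279486294 -0.04827524824032059 jaw 28.4236198974098 [ 0.0018  0.0019 -1.    ]
tool [0.    0.006 0.005]
```

The cell is aligned to within 0.1 mm by these estimates. Going down.

>>> send_rows(deltas=[0.2,0,0,0,0,0,-0.3,0.4,0,0,0,0,0,-0.3,0.6,0,0,0,0,0,-0.3,0.8,0,0,0,0,0,-0.3,1.0,0,0,0,0,0,-0.3,1.2,0,0,0,0,0,-0.3,1.3,0,0,0,0,0,-0.3])

```text
t: 10.47
eef_pos: [0.5411, 0.0316, 0.0686]
tcp_rot: [0.608, 0.363, 0.607, -0.361]
contact_force: [-0.2, 0.3, -2.6]
finger_gap: 0.51
```

Run:
```python
from ov import *
from plant import *
F=[]
for i in range(4):
    p=snapshot("wrist"); s=monitor.sense(); F.append(s["contact_force"])
print(s["eef_pos"].round(4),np.mean(F,0).round(1)); M=rot(s); print("jaw",np.degrees(np.arctan2(M[1,1],M[0,1])),M[:,0].round(4))
cv2.imwrite("pics/w8.png",p["img"][:,:,::-1])
q=snapshot("scene"); cv2.imwrite("pics/s8.png",cv2.resize(q["img"][150:220,215:300],None,fx=8,fy=8,interpolation=2)[:,:,::-1])
```

```text
[0.5413 0.0316 0.069 ] [ 0.3 -0.  -1.7]
jaw 28.419439047219548 [ 0.0018  0.0019 -1.    ]
```

View pics/w8.png

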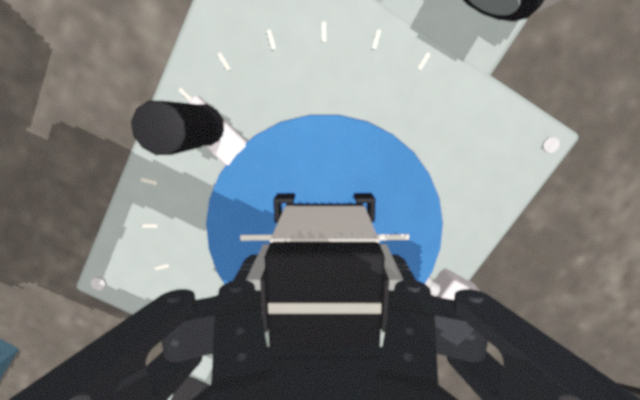

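View pics/s8.png

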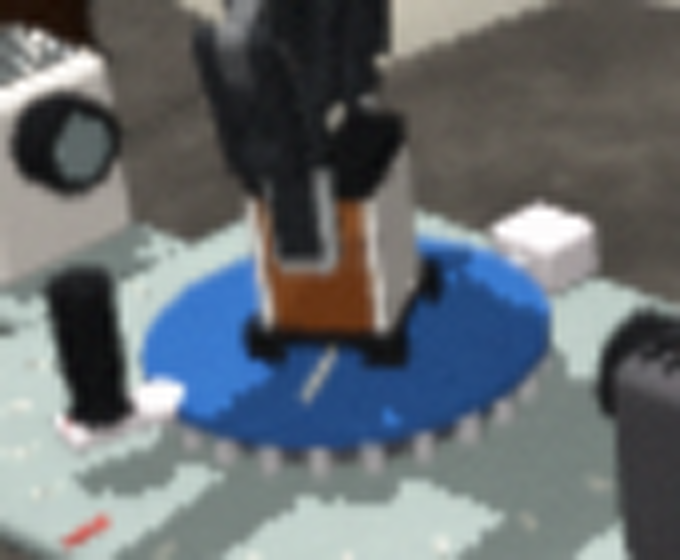

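The cell is between the corner angles with no contact force. The last few mm to the floor remain.

>>> send_rows(deltas=[0.1,0,0,0,0,0,-0.3,0.2,0,0,0,0,0,-0.3,0.3,0,0,0,0,0,-0.3,0.35,0,0,0,0,0,-0.3,0.35,0,0,0,0,0,-0.3])

```text
t: 11.13
eef_pos: [0.5415, 0.0316, 0.0658]
tcp_rot: [0.608, 0.363, 0.607, -0.361]
contact_force: [-0.2, -0.5, 1.0]
finger_gap: 0.51
```

Run:
```python
from ov import *
from plant import *
F=[]
for i in range(4):
    p=snapshot("wrist"); s=monitor.sense(); F.append(s["contact_force"])
print(s["eef_pos"].round(4),np.mean(F,0).round(1))
```

```text
[0.5415 0.0316 0.0658] [-1.   0.2  1.9]
```

The floor contact is at TCP z = 0.0658, as predicted, with about 2 N upward. Releasing.

>>> send_rows(deltas=[0,0,0,0,0,0,0.1,0,0,0,0,0,0,0.2,0,0,0,0,0,0,0.4,0,0,0,0,0,0,0.6,0,0,0,0,0,0,0.8,0,0,0,0,0,0,0.8])

```text
t: 11.83
eef_pos: [0.5415, 0.0316, 0.0657]
tcp_rot: [0.608, 0.363, 0.607, -0.361]
contact_force: [0.0, -0.5, -0.4]
finger_gap: 0.902
```

>>> send_rows(deltas=[-1,0,0,0,0,0,0.8,-2.5,0,0,0,0,0,0.8,-4.5,0,0,0,0,0,0.8,-6.5,0,0,0,0,0,0.8,-8.5,0,0,0,0,0,0.8,-10.5,0,0,0,0,0,0.8,-12,0,0,0,0,0,0.8,-13,0,0,0,0,0,0.8,-13,0,0,0,0,0,0.8])

```text
t: 12.58
eef_pos: [0.5428, 0.0313, 0.1987]
tcp_rot: [0.609, 0.364, 0.605, -0.36]
contact_force: [-0.0, -0.8, -0.0]
finger_gap: 0.904
```

Run:
```python
from ov import *
from plant import *
p=snapshot("wrist"); s=monitor.sense(); print(s["t"],s["eef_pos"].round(4),s["contact_force"].round(1),s["finger_gap"])
cv2.imwrite("pics/w9.png",p["img"][:,:,::-1]);pickle.dump(p,open("pics/w9.pkl","wb"))
q=snapshot("scene"); cv2.imwrite("pics/s9.png",cv2.resize(q["img"][150:220,215:300],None,fx=8,fy=8,interpolation=2)[:,:,::-1])
t=snapshot("top")
for n,x in (("wrist",p),("scene",q),("top",t)):
    for r in pinpoint(x,"handle_top")[:1]: print(n,r["score"],w(x,r["position"]).round(4))
```

```text
12.6333 [0.542  0.0313 0.1971] [ 0.   0.5 -0. ] 0.9015100161749148
wrist 0.56 [0.4532 0.0569 0.081 ]
scene 0.58 [0.4533 0.0561 0.0818]
top 0.55 [0.4519 0.0553 0.0804]
```

View pics/w9.png

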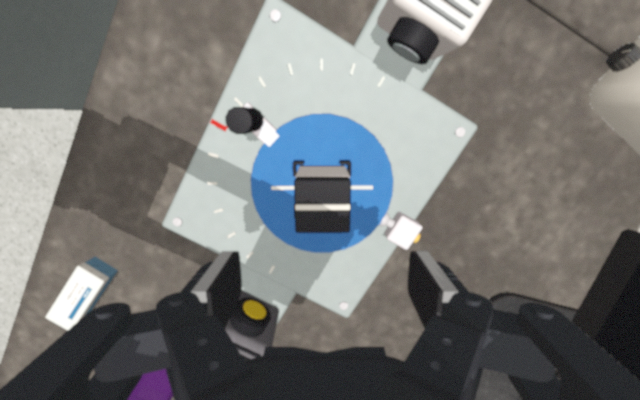

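View pics/s9.png

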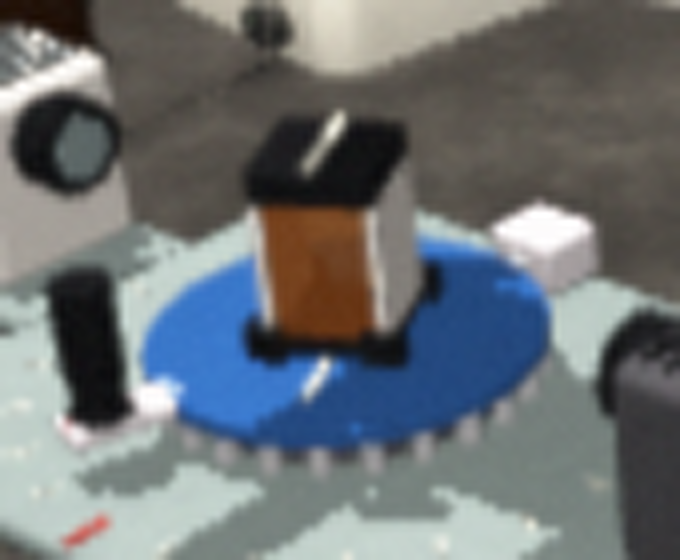

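The cell is seated upright in the holder, its cap line (row 207 in the wrist view) parallel to the turntable line at row 187. Two estimates of the handle agree: (0.4536, 0.0569) from geometry, (0.453, 0.056) from the network. I'll go there with the jaws tangential.

Run:
```python
from h import *
from plant import *
s=monitor.sense()
for X,a in [((.4536,.0569,.15),-106.5),((.4536,.0569,.18),-35)]:
    print(delta(s,X,down(np.radians(a))).round(3))
```

```text
[ 4.458e+00 -6.413e+00 -6.365e+00  2.355e+00 -2.000e-03  2.000e-03]
[ 1.458e+00 -6.412e+00 -6.370e+00  1.107e+00 -2.000e-03  1.000e-03]
```

>>> send_rows(deltas=[0,-0.6,-0.6,0.12,0,0,0.8,0,-1.3,-1.3,0.24,0,0,0.8,0,-2,-2,0.36,0,0,0.8,0,-2.7,-2.7,0.48,0,0,0.8,0,-3.4,-3.4,0.6,0,0,0.8,0,-4.1,-4.1,0.72,0,0,0.8,0.5,-4.8,-4.8,0.84,0,0,0.8,1,-5.4,-5.4,0.96,0,0,0.8,1.3,-6,-6,1.08,0,0,0.8,1.5,-6.4,-6.4,1.2,0,0,0.8])

```text
t: 13.72
eef_pos: [0.4517, 0.0574, 0.1783]
tcp_rot: [-0.294, -0.642, -0.296, 0.643]
contact_force: [0.7, -0.1, 0.4]
finger_gap: 0.894
```

Run:
```python
from h import *
from plant import *
s=monitor.sense(); print(s["eef_pos"],s["qpos"].round(2))
for X,a in [((.4536,.0569,.15),-106.5)]:
    print(delta(s,X,down(np.radians(a))).round(3))
```

```text
[0.45171951 0.05739674 0.17828843] [0.03 0.19 1.82 0.   1.13 0.74]
[ 2.828  0.186 -0.087  1.149  0.003  0.003]
```

>>> send_rows(deltas=[0.3,0.1,-0.1,0.12,0,0,0.8,0.6,0.2,-0.1,0.24,0,0,0.8,1,0.2,-0.1,0.36,0,0,0.8,1.3,0.2,-0.1,0.48,0,0,0.8,1.6,0.2,-0.1,0.6,0,0,0.8,2,0.2,-0.1,0.72,0,0,0.8,2.3,0.2,-0.1,0.84,0,0,0.8,2.6,0.2,-0.1,0.96,0,0,0.8,2.8,0.2,-0.1,1.07,0,0,0.8,2.8,0.2,-0.1,1.149,0,0,0.8])

```text
t: 14.55
eef_pos: [0.4528, 0.0569, 0.149]
tcp_rot: [0.104, -0.697, 0.103, 0.702]
contact_force: [0.2, 0.4, -0.3]
finger_gap: 0.899
```

Run:
```python
from h import *
from plant import *
for i in range(3): p=snapshot("wrist")
s=monitor.sense(); print(s["t"],s["eef_pos"],s["qpos"].round(2))
cv2.imwrite("pics/w10.png",p["img"][:,:,::-1]); print("handle top px",proj(p,[.4536,.0569,.084]))
for X,a in [((.4536,.0569,.05),-106.5)]:
    print(delta(s,X,down(np.radians(a))).round(3))
```

```text
14.7 [0.45337244 0.05685245 0.14961518] [0.03 0.23 1.86 0.   1.06 1.89]
handle top px [324.81426524 216.49184347]
[ 9.961e+00 -8.000e-03 -7.400e-02  2.000e-03  5.000e-03  0.000e+00]
```

View pics/w10.png

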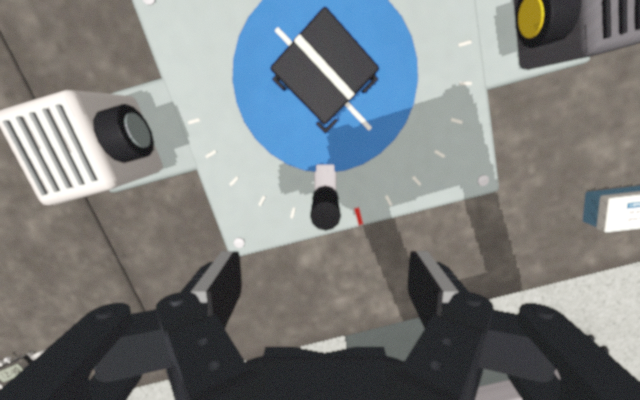

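The handle top sits at (325,217), exactly as predicted, and the cell's line matches the table's line. I'll descend and grip the handle.

>>> send_rows(deltas=[1,0,-0.05,0,0,0,0.8,2.5,0,-0.05,0,0,0,0.8,4,0,-0.05,0,0,0,0.8,5.5,0,-0.05,0,0,0,0.8,7,0,-0.05,0,0,0,0.8,8.3,0,-0.05,0,0,0,0.8,9.2,0,-0.05,0,0,0,0.8,9.7,0,-0.05,0,0,0,0.8,9.9,0,-0.05,0,0,0,0.8,9.9,0,-0.05,0,0,0,0.8])

```text
t: 15.53
eef_pos: [0.4533, 0.0569, 0.0504]
tcp_rot: [0.101, -0.698, 0.1, 0.702]
contact_force: [-0.1, -0.0, 0.0]
finger_gap: 0.898
```

>>> send_rows(deltas=[0,0,0,0,0,0,0.4,0,0,0,0,0,0,0,0,0,0,0,0,0,-0.3,0,0,0,0,0,0,-0.5,0,0,0,0,0,0,-0.7,0,0,0,0,0,0,-0.8,0,0,0,0,0,0,-0.8,0,0,0,0,0,0,-0.8,0,0,0,0,0,0,-0.8], squeeze=30)

```text
t: 16.28
eef_pos: [0.4534, 0.0565, 0.0509]
tcp_rot: [0.1, -0.698, 0.1, 0.702]
contact_force: [-1.9, -3.2, 5.8]
finger_gap: 0.246
```

```bash
cat > arc.py <<'E'
from h import *
from plant import *
s=monitor.sense(); print(s["t"],s["eef_pos"].round(4),s["contact_force"].round(1),s["finger_gap"],s["qpos"].round(2))
ax=np.array([.5418,.0307]); d=s["eef_pos"][:2]-ax; print("table deg",np.degrees(np.arctan2(d[1],d[0]))%360-180+1.55,"r",np.hypot(*d))
M=rot(s); print("jaw",np.degrees(np.arctan2(M[1,1],M[0,1])))
import sys
a0=np.arctan2(d[1],d[0])
for g in map(float,sys.argv[1:]):
    a=np.radians(180+g-1.55); X=[*(ax+.092*np.array([np.cos(a),np.sin(a)])),.05]
    print(g,delta(s,X,down(a+np.radians(90))).round(3))
E
python3 arc.py -15 -10 -5 0 5 10 15 20 30 40 45
```

```text
16.2833 [0.4534 0.0565 0.0509] [-1.9 -3.2  5.8] 0.24573596669093456 [0.03 0.38 1.98 0.   0.79 1.88]
table deg -14.72930799673166 r 0.09206622345718643
jaw -106.32024658621799
-15.0 [ 0.089 -0.044 -0.007  0.004  0.005 -0.   ]
-10.0 [ 0.09   0.758 -0.039 -0.083  0.005 -0.   ]
-5.0 [ 0.089  1.555 -0.141 -0.171  0.005  0.   ]
0.0 [ 0.089  2.339 -0.311 -0.258  0.005  0.   ]
5.0 [ 8.800e-02  3.105e+00 -5.490e-01 -3.450e-01  5.000e-03  1.000e-03]
10.0 [ 8.600e-02  3.848e+00 -8.540e-01 -4.320e-01  5.000e-03  1.000e-03]
15.0 [ 8.500e-02  4.561e+00 -1.221e+00 -5.200e-01  5.000e-03  1.000e-03]
20.0 [ 8.30e-02  5.24e+00 -1.65e+00 -6.07e-01  5.00e-03  1.00e-03]
30.0 [ 7.800e-02  6.473e+00 -2.676e+00 -7.810e-01  5.000e-03  2.000e-03]
40.0 [ 7.200e-02  7.508e+00 -3.900e+00 -9.560e-01  5.000e-03  2.000e-03]
45.0 [ 6.900e-02  7.942e+00 -4.575e+00 -1.043e+00  5.000e-03  2.000e-03]
```

The handle is gripped (gap 0.246, about 21 mm, table at -14.7°). I'll swing it along the arc with the tool turning along.

>>> send_rows(deltas=[0,0.35,-0.02,-0.04,0,0,-0.8,0,0.76,-0.04,-0.083,0,0,-0.8,0,1.16,-0.09,-0.127,0,0,-0.8,0,1.55,-0.14,-0.171,0,0,-0.8,0,1.95,-0.22,-0.215,0,0,-0.8,0,2.34,-0.31,-0.258,0,0,-0.8,0,2.72,-0.43,-0.302,0,0,-0.8,0,3.1,-0.55,-0.345,0,0,-0.8,0,3.48,-0.7,-0.39,0,0,-0.8,0,3.85,-0.85,-0.432,0,0,-0.8])

```text
t: 17.12
eef_pos: [0.4506, 0.0179, 0.051]
tcp_rot: [-0.052, -0.703, -0.054, 0.707]
contact_force: [-0.7, 3.4, 1.0]
finger_gap: 0.254
```

```bash
python3 arc.py 10 15 20 25 30 35
```

```text
17.1167 [0.4506 0.0179 0.051 ] [-0.7  3.4  1. ] 0.25407359373155064 [-0.06  0.37  1.99  0.    0.79  1.36]
table deg 9.525282041362988 r 0.09206210818021575
jaw -81.42819186952445
10.0 [ 0.096  0.077 -0.006  0.002  0.005  0.003]
15.0 [ 0.093  0.878 -0.039 -0.085  0.005  0.003]
20.0 [ 0.09   1.674 -0.143 -0.172  0.004  0.003]
25.0 [ 0.087  2.458 -0.315 -0.26   0.004  0.004]
30.0 [ 0.083  3.224 -0.554 -0.347  0.004  0.004]
35.0 [ 0.08   3.966 -0.86  -0.434  0.004  0.004]
```

>>> send_rows(deltas=[0,0.48,-0.02,-0.04,0,0,-0.8,0,0.88,-0.04,-0.085,0,0,-0.8,0,1.28,-0.09,-0.13,0,0,-0.8,0,1.67,-0.14,-0.172,0,0,-0.8,0,2.07,-0.22,-0.216,0,0,-0.8,0,2.46,-0.31,-0.26,0,0,-0.8,0,2.84,-0.43,-0.303,0,0,-0.8,0,3.22,-0.55,-0.347,0,0,-0.8,0,3.6,-0.7,-0.39,0,0,-0.8,0,3.97,-0.86,-0.434,0,0,-0.8])

```text
t: 17.95
eef_pos: [0.4628, -0.0169, 0.0508]
tcp_rot: [-0.199, -0.675, -0.207, 0.679]
contact_force: [-2.4, 9.0, 6.8]
finger_gap: 0.25
```

```bash
python3 arc.py 35 40 45
```

```text
17.95 [ 0.4628 -0.0169  0.0508] [-2.4  9.   6.8] 0.250086334629015 [-0.13  0.39  1.96  0.01  0.81  0.85]
table deg 32.60168502903828 r 0.09220918132278075
jaw -56.63708221460103
35.0 [ 0.076  0.387 -0.014 -0.002  0.003  0.012]
40.0 [ 0.066  1.188 -0.05  -0.089  0.002  0.012]
45.0 [ 0.056  1.984 -0.156 -0.176  0.002  0.012]
```

>>> send_rows(deltas=[0,0.39,-0.02,-0.02,0,0,-0.8,0,0.8,-0.03,-0.05,0,0,-0.8,0,1.19,-0.05,-0.09,0,0,-0.8,0,1.6,-0.1,-0.135,0,0,-0.8,0,1.98,-0.155,-0.176,0,0,-0.8,0,1.98,-0.155,-0.176,0,0,-0.8,0,1.98,-0.155,-0.176,0,0,-0.8,0,1.98,-0.155,-0.176,0,0,-0.8])

```text
t: 18.62
eef_pos: [0.4752, -0.0327, 0.0509]
tcp_rot: [-0.258, -0.655, -0.265, 0.659]
contact_force: [-2.2, -1.1, 5.4]
finger_gap: 0.248
```

```bash
python3 arc.py 45
python3 - <<'E'
from h import *
from plant import *
q=snapshot("scene"); cv2.imwrite("pics/s11.png",cv2.resize(q["img"][140:225,205:315],None,fx=7,fy=7,interpolation=2)[:,:,::-1])
p=snapshot("wrist"); cv2.imwrite("pics/w11.png",p["img"][:,:,::-1])
E
```

```text
18.6167 [ 0.4752 -0.0327  0.0509] [-2.2 -1.1  5.4] 0.24780017577416513 [-0.16  0.4   1.93  0.01  0.82  0.64]
table deg 45.121666289749285 r 0.09195903862832133
jaw -46.55305977295775
45.0 [ 0.089 -0.019  0.004 -0.     0.     0.011]
```

View pics/w11.png

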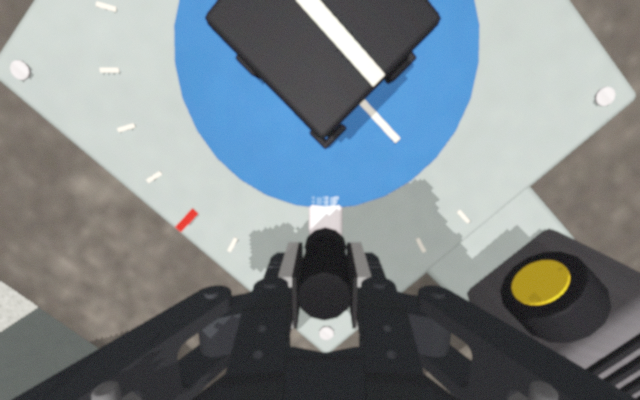

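View pics/s11.png

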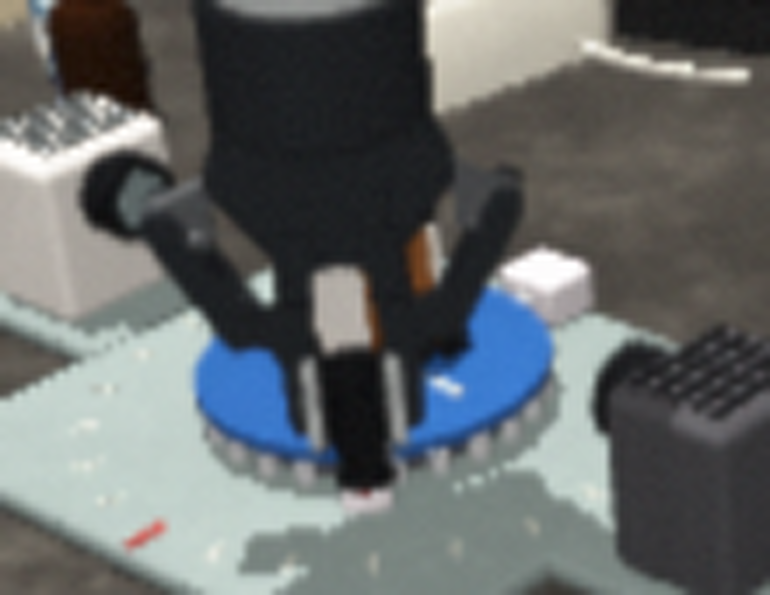

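The table reads 45.1° with almost no tangential force. In the wrist view the cell stands upright in its holder. I'll open partway and withdraw upward.

>>> send_rows(deltas=[0,0,0,0,0,0,-0.4,0,0,0,0,0,0,-0.3,0,0,0,0,0,0,-0.1,0,0,0,0,0,0,0.1,0,0,0,0,0,0,0.1,0,0,0,0,0,0,0.1])

```text
t: 19.22
eef_pos: [0.4751, -0.0326, 0.0507]
tcp_rot: [-0.258, -0.655, -0.265, 0.659]
contact_force: [-0.3, 0.5, 0.2]
finger_gap: 0.557
```

Run:
```python
from h import *
from plant import *
s=monitor.sense(); print(s["contact_force"].round(1),s["finger_gap"])
p=snapshot("wrist"); cv2.imwrite("pics/w12.png",p["img"][:,:,::-1])
```

```text
[-0.3  0.5  0.2] 0.5569654067790841
```

View pics/w12.png

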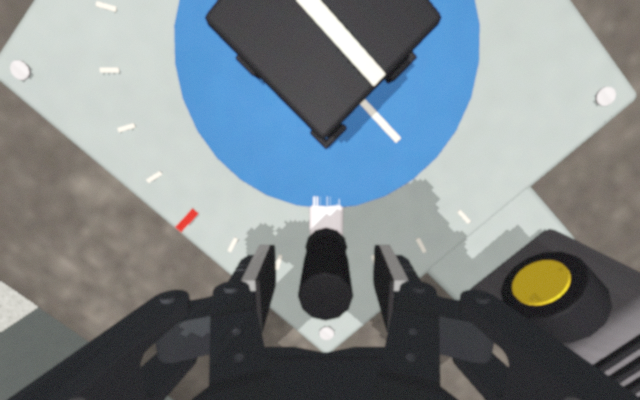

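The fingers are clear of the handle on both sides and the table hasn't moved. Lifting away.

>>> send_rows(deltas=[-0.8,0,0,0,0,0,0.1,-2.2,0,0,0,0,0,0.1,-4.2,0,0,0,0,0,0.1,-6.5,0,0,0,0,0,0.1,-9,0,0,0,0,0,0.1,-11.5,0,0,0,0,0,0.1,-14,0,0,0,0,0,0.1,-16,0,0,0,0,0,0.1,-17,0,0,0,0,0,0.1,-17,0,0,0,0,0,0.1])

```text
t: 20.1
eef_pos: [0.4782, -0.0343, 0.2236]
tcp_rot: [0.259, 0.657, 0.264, -0.657]
contact_force: [0.5, 0.0, 0.1]
finger_gap: 0.548
```

Run:
```python
from h import *
from plant import *
s=monitor.sense(); print(s["t"],s["eef_pos"],s["contact_force"].round(1))
q=snapshot("scene");t=snapshot("top");p=snapshot("wrist")
cv2.imwrite("pics/s13.png",q["img"][:,:,::-1]);cv2.imwrite("pics/w13.png",p["img"][:,:,::-1])
cv2.imwrite("pics/s13c.png",cv2.resize(q["img"][140:225,205:315],None,fx=7,fy=7,interpolation=2)[:,:,::-1])
cv2.imwrite("pics/t13.png",t["img"][:,:,::-1]);pickle.dump(p,open("pics/w13.pkl","wb"))
for n,x in(("wrist",p),("scene",q),("top",t)):
    for k in ("handle_top","cell","dropper_bottle","slide_carton","glue_tube"):
        for r in pinpoint(x,k)[:4]: print(n,k,round(r["score"],2),w(x,r["position"]).round(3))
```

```text
20.1 [ 0.47817755 -0.0342542   0.22355047] [0.5 0.  0.1]
wrist handle_top 0.57 [ 0.472 -0.032  0.083]
wrist cell 0.85 [ 0.569 -0.402  0.001]
wrist cell 0.72 [0.539 0.029 0.031]
wrist dropper_bottle 0.55 [ 0.701 -0.276  0.003]
wrist slide_carton 0.85 [ 0.362 -0.213 -0.   ]
scene handle_top 0.89 [ 0.477 -0.034  0.081]
scene cell 0.85 [ 0.48  -0.293 -0.001]
scene cell 0.68 [0.54  0.03  0.034]
scene cell 0.64 [ 0.572 -0.405 -0.004]
scene dropper_bottle 0.71 [ 0.476 -0.034  0.083]
scene dropper_bottle 0.63 [ 0.705 -0.281  0.001]
scene dropper_bottle 0.61 [0.54  0.028 0.001]
scene slide_carton 0.61 [ 0.359 -0.211 -0.   ]
scene glue_tube 0.76 [ 0.651 -0.454  0.001]
top handle_top 0.72 [ 0.473 -0.033  0.083]
top cell 0.94 [ 0.476 -0.298  0.002]
top cell 0.86 [ 0.573 -0.402 -0.001]
top dropper_bottle 0.63 [ 0.699 -0.279 -0.002]
top slide_carton 0.84 [ 0.364 -0.214 -0.002]
top glue_tube 0.78 [ 0.652 -0.454 -0.001]
```

View pics/w13.png

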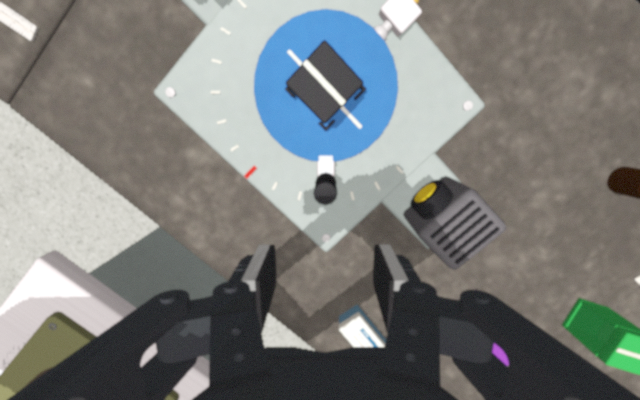

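View pics/s13c.png

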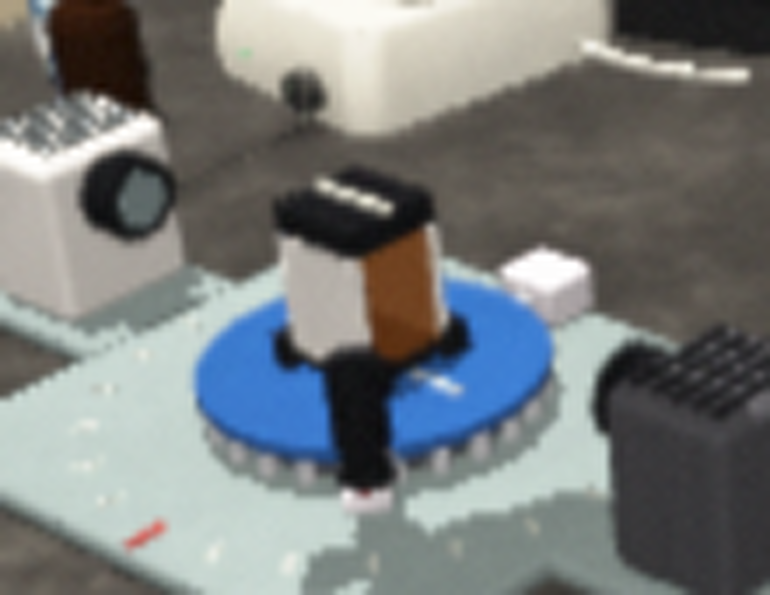

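View pics/s13.png

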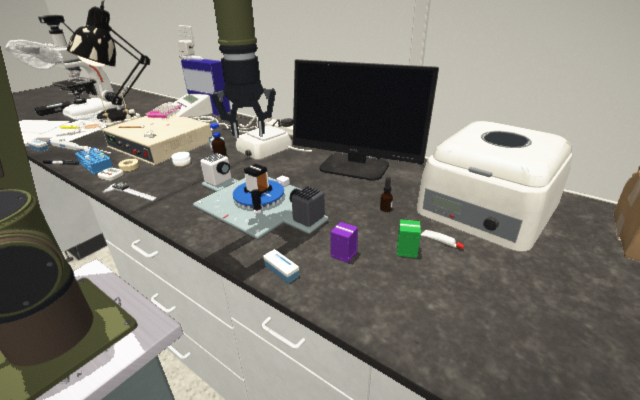

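The cell stands upright in the holder and the amber faces look along the bench towards lamp and detector. The bystanders look unmoved. Last check: the line angles, which should be about 88.45°.

Run:
```python
from h import *
from plant import *
p=pickle.load(open("pics/w13.pkl","rb"))
def ang(box,z,thr,sel=0):
    x0,x1,y0,y1=box; g=p["img"][y0:y1,x0:x1].astype(int); m=(g.min(2)>thr).astype(np.uint8)
    n,l,st,_=cv2.connectedComponentsWithStats(m,connectivity=8)
    for k in range(1,n):
        if st[k,4]<25: continue
        v,u=np.nonzero(l==k); P=np.array([ray(p,x+x0,y+y0,z)[:2] for x,y in zip(u,v)])
        vx,vy,cx,cy=cv2.fitLine(P.astype(np.float32),cv2.DIST_L2,0,.001,.001).ravel(); print(st[k],round(np.degrees(np.arctan2(vy,vx))%180,2),P.mean(0).round(4))
print("table pieces");ang((283,366,45,135),.0345,140); print("cap");ang((300,350,58,108),.104,130)
v=np.array([.475,-.033])-[.5418,.0307]; s=monitor.sense(); print(s["t"],s["contact_force"].round(1))
# ends of the table line
```

```text
table pieces
[  4   4  76  80 727] 87.87 [0.5441 0.0333]
cap
[  0   1  46  49 508] 88.65 [0.5415 0.0319]
21.0 [ 0.7 -0.   0.4]
```

Run:
```python
from plant import bot
print(bot.sign_off())
```

```text
the job is handed in; nothing more can be done
None
```

The amber cell is standing in the turntable holder, and the turntable rests in the third click anticlockwise. I handed the job in at about 21 s; no verdict came back.

I picked the black-capped block rather than the purple or green one, set it in the holder with its cap line along the turntable line, and let go. Then I gripped the handle, swung it from the -15° click to 45°, let go and lifted clear.

**Last checks:**
- **Angle:** the handle read 45.1° while still gripped. It did not visibly move when released, and the later handle positions from all three cameras fit 45° to within a few mm. The cap line then measured 88.65°, against about 88.45° expected for the bench.
- **Cell:** it stands upright in the holder, with the amber faces along the lamp–detector line.
- **Bystanders:** the bottle, card box and glue tube are within network accuracy of where they started.
- **Contact:** the robot was touching nothing and no force remained. Contact forces stayed below about 10 N in every reading I took.

**What disagreed:**
- **Turntable line:** the final fit gave 87.87°, but it merged with the cap line, so I don't count it as an independent check.
- **Network slips:** the scene-camera network twice reported a bottle where the handle and holder are. The bottle's own detections matched its start position.
- **Insertion estimate:** an early cell-position estimate was off by a few mm, because I had missed the cell's black base strip and the arm was still settling. I corrected it before lowering the cell.

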